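# Hang the small ladle in its notch between two hanging utensils

### The arm

A 6-joint arm with a two-finger parallel gripper is mounted at the origin on a cart in front of the work surface, level with it; the furniture and walls round the work are solid. World frame = base frame: x ahead of the robot, y to its left, z up, the work surface at z = 0. Lengths are in m, angles in rad, forces in N, time in s.
With the tool pointing down it reaches from about 0.3 to 0.75 m from the base axis. Payload 8.5 kg.
Tool frame: the origin (TCP) lies on the centre line of the jaws, within the pads' length; the fingertips stand 17 mm ahead of it and the grasp point (between the pads) lies 2 mm behind it; z points along the fingers, y is the line along which they close (so a half turn about z gives the same grasp; the last joint's range is limited). The gripper opens to 85 mm and grips with 20 to 120 N. Pads are 22 mm wide; open, the fingers measure 114 mm over their backs; the gripper's body (76 mm by 85 mm) begins 54 mm behind the grasp point. The pads swing forward as they close: fully open they stand 13 mm farther back than shut.
Start: joints at [0.946, 0.381, 1.297, -0, 1.464, -0.215], TCP at [0.219, 0.504, 0.248] pointing down, gripper open.
Joint ranges: [-3.11, 3.11], [-0.89, 2.33], [0.22, 2.48], [-1.42, 4.56], [0.17, 2.85], [-2.88, 2.88]. Speed limits (rad/s): [2.39, 2.39, 3.14, 3.14, 3.14, 3.14].

### API

Orientations are given as a unit quaternion [w, x, y, z].
In Python, from cell import env gives the robot as it stands.
- The arm moves only by the tool step_arm, never from a script. Its argument "commands" is text: rows parted by semicolons, each of 5 numbers parted by spaces: the shift along the tool's x, y, z in cm, then the turn about the tool's z in rad, then the opening, from 0 (shut) to 1 (fully open). In form: tx ty tz twist jaw; .... A call has 1 to 5 rows; each row shifts and turns the commanded pose from where the row before left it, along the tool's axes as they then stand; what a row does not reach is not made up. A row lasts 1/8 s, in which the tool goes at most 62.5 mm and 10.7 degrees, less where a joint would pass 70% of its speed; a pose out of reach is approached as far as the arm can. A call with a gripper value outside its range is refused whole. The fingers move at their own pace and stop on an object; "force" is the grip in N (left out, the last holds). Time passes only in rows, so rows that do not move let the fingers close. It gives the time, the measured TCP pose, the force, the opening and the grip force at its end, in the units of the state.
- env.get_state(): the state, without advancing time (a new reading comes with each control period).
- env.snapshot(name): name is "scene" or "top"; returns a dict with "img" (384x512x3 uint8, red, green, blue), "mtx" (3x3 intrinsics, pixels), "rvec" (rotation vector, rad) and "tvec" (3), from world to camera coordinates, as OpenCV has them. Camera axes: x right, y down, z forward; pixel columns grow to the right and rows downward; lengths in m; the calibration is good to about 2 mm. A picture is of the moment at which its call begins. There is no depth.
- env.finish_job(): hands the job in; it is judged then, once.
Trained networks look in a picture, given as the dict that the camera call returned (one of the last four; its "shot" number tells which), for a name from the list of things; names that differ only in an ending like _2 or _b are one class to them, and where a whole thing is asked for, a point or a joint stands for the part that bears it (a point fixed in the world has none). Each returns a list of dicts, best first, with "confidence" (0 to 1); they miss things now and then, are a little off and sometimes report something else, mostly with a low value. They report only what shows in the picture. A call takes as long as a camera call.
- env.search_frame(picture, target): "bbox" ([centre column, centre row, width, height] in pixels, round what is visible of it).
The state is a dict: "t": time; "joints": joint angles; "joint_velocities": joint speeds; "joint_efforts": joint torques, N m; "tool_pos": TCP position; "tool_rot": TCP orientation; "force": force on the tool from outside, world axes, zero at the start; "ft_torque": the same for the moment, N m; "grip_width": finger opening in m; "grip_force": force on a finger pad.
Only numpy, scipy, OpenCV 4.12 (cv2) and the standard library are available. Lean on these libraries where they do the work, as an engineer would, in place of code of your own. Each camera call takes 0.05 s, during which the arm holds its last target. There are 200 camera calls.

### The job

Take the small ladle off the little drying stand and lower it onto the utensil rail through the gap between the slotted turner and the skimmer. Rest its hook lightly on the grey saddle, slide it along by feel until it drops into the notch, press it home with a steady push of about 10 N (never over 25 N) and let go. Do not knock the two utensils out of place, and leave the spice jar and the tin where they are.

Things in the scene. Friction and masses are not known exactly. Their poses are not given: they have to be found in the camera images.
- ladle: Small steel ladle, 80 to 170 g, hung on the drying stand. Origin: middle of the underside of the hook's bridge (rests on the bar). z up, y along the bar, -x towards strap and cup (robot side). Hook: inverted U 16 mm wide (y), gap 9 mm (x -4.5 to +4.5 mm), bridge 4 mm thick, rear leg down to z -24 mm, its foot flared to x +11 mm; the front leg is the 4 mm strap down to the cup.
- ladle_grip (a point): Middle of the ladle's wooden knob, 25 mm above the ladle's origin. Knob 14 mm (x) by 18 mm (y), from z +4 to +46 mm of the ladle; grip it across x from above.
- ladle_cup (a point): Middle of the underside of the ladle's cup, at x -25, y 0, z -118 mm of the ladle. Cup 34 mm across, 28 mm tall; its sides are the widest part that passes through the gap.
- rail: Fixed utensil rail: flat steel bar 6 mm thick (x), 28 mm tall, 230 mm long (y), top at z 160 mm, on two wooden uprights 14 mm square, 164 mm tall, with feet 90 mm deep. Origin: on the worktop under the bar's middle; y along the bar, +x away from the robot. It is rigid. Left of it is a tall fixed dish rack, close to where the gripper starts: back off before turning the wrist.
- rail_saddle (a point): Point on the rail at x 0, y 0, z 168 mm: the height of the top of a rigid grey plastic saddle (6 mm thick, 76 mm long) clamped on the bar. The saddle has a square notch in its middle, 19 mm long (y), 6 mm deep (floor at z 162 mm). The notch's middle lies anywhere within 12 mm either side of this point along y: not reported, find it by feel or sight.
- stand: Small fixed drying stand: flat bar 6 mm thick, 28 mm tall, top at z 160 mm, between two wooden uprights 90 mm apart, no notch. Origin: on the worktop under the middle of the bar; axes as the rail's. The ladle starts within 10 mm of the middle of its bar.
- turner: Slotted steel turner hung loose on the rail's bar at one side of the gap, 60 to 66 mm from the rail's middle. Hook, knob, origin and axes as the ladle's. Flat slotted blade 52 mm wide (y), 3 mm thick at x -7 mm, from z -112 to -50 mm.
- skimmer: Round flat steel skimmer hung loose on the rail's bar at the other side of the gap, 60 to 66 mm from the rail's middle. Hook, knob, origin and axes as the ladle's. Perforated disc 52 mm across, 3 mm thick at x -7 mm, from z -110 to -58 mm.
- turner_low (a point): Point on the turner's lower edge, 112 mm below its origin.
- skimmer_low (a point): Point on the skimmer's lower edge, 110 mm below its origin.
- spice_jar_a: Small glass spice jar with a green lid, 46 mm across, 106 mm tall, standing in front of the rail; origin at the middle of its underside. Leave alone.
- tin_tomato: Food tin with a green and white label, 76 mm across, 110 mm tall, standing behind the stand; origin at the middle of its underside. Leave alone.

How it is judged:
By the outcome, as a careful person would: the job done as asked, in the order asked, and still so for the second after the job is handed in, with the robot touching nothing.
It also fails if it takes over 64 s, if anything falls off the work surface, if the arm or the gripper's body presses on something with over 40 N, if the wrist force passes 120 N, or if a joint passes its speed limit or range.

## Working session

There is one attempt and no reset: what is moved stays moved. The work goes in short steps, Python scripts to look and compute and a tool call to move; the robot and the scene stay as the last step left them, time stands still between calls to the robot, and variables do not carry over. Pictures are saved under pics/ and viewed, at most 10 in all, crops included, and the job is handed in when it is done.

Besides the shell and the picture viewer there is one more tool, called after "Call:" by a JSON object that holds its "method" and its "body". step_arm: Moves the arm, as the interface text tells. Its arguments: {"type":"object","properties":{"commands":{"type":"string"},"force":{"type":"number"}},"required":["commands"]}

```bash
mkdir -p pics; cat > h.py <<'E'
import numpy as np, cv2
from cell import env
def P(s): 
    R=cv2.Rodrigues(np.array(s["rvec"],float))[0]; return np.array(s["mtx"],float),R,np.array(s["tvec"],float).reshape(3)
def proj(s,p):
    return cv2.projectPoints(np.array(p,float).reshape(-1,1,3),np.array(s["rvec"],float),np.array(s["tvec"],float),np.array(s["mtx"],float),None)[0].reshape(-1,2)
def ray(s,uv):
    K,R,t=P(s); d=R.T@np.linalg.inv(K)@np.array([uv[0],uv[1],1.]); return -R.T@t,d
def atz(s,uv,z):
    c,d=ray(s,uv); return c+d*(z-c[2])/d[2]
E
python3 - <<'E'
from h import *
S={}
for n in("scene","top"):
    s=env.snapshot(n); cv2.imwrite(f"pics/{n}0.png",cv2.resize(s["img"][:,:,::-1],(800,600),interpolation=cv2.INTER_CUBIC))
    print(n,ray(s,(256,192)))
    for o in ["ladle","ladle_grip","ladle_cup","rail","stand","turner","skimmer","turner_low","skimmer_low","rail_saddle","spice_jar_a","tin_tomato"]:
        r=env.search_frame(s,o)
        print(o,[(np.round(q["bbox"],1).tolist(),round(q["confidence"],2)) for q in r[:2]])
st=env.get_state();print(st)
E
```

```text
scene (array([0.22774829, 0.37119451, 0.89436103]), array([ 0.3366324 , -0.43555614, -0.8350137 ]))
ladle [([309.4, 148.1, 18.9, 56.1], 0.56)]
ladle_grip [([309.2, 147.8, 17.0, 55.9], 0.59)]
ladle_cup [([309.9, 148.5, 20.9, 56.4], 0.85)]
rail [([199.7, 239.5, 108.7, 127.4], 0.65)]
stand []
turner [([223.7, 202.8, 17.8, 51.9], 0.63)]
skimmer [([177.4, 243.6, 26.1, 44.5], 0.94), ([201.8, 239.2, 109.7, 129.9], 0.57)]
turner_low [([220.6, 203.4, 23.1, 55.2], 0.58)]
skimmer_low [([178.1, 241.7, 28.9, 44.0], 0.7)]
rail_saddle [([201.1, 241.5, 107.4, 125.6], 0.56)]
spice_jar_a [([309.4, 242.5, 25.1, 42.7], 0.73)]
tin_tomato [([250.7, 145.7, 35.8, 47.6], 0.65)]
top (array([ 0.48014081, -0.03875505,  0.98807536]), array([ 7.91805377e-02,  7.36606415e-05, -9.96897595e-01]))
ladle [([325.1, 208.6, 21.2, 21.1], 0.62)]
ladle_grip [([325.0, 207.9, 22.4, 22.6], 0.68)]
ladle_cup [([324.5, 207.2, 23.2, 23.8], 0.75), ([195.2, 183.4, 113.3, 42.1], 0.66)]
rail [([194.9, 182.7, 117.1, 38.0], 0.62), ([319.4, 205.2, 61.6, 42.1], 0.49)]
stand [([320.6, 205.2, 58.1, 38.9], 0.75)]
turner [([223.3, 176.6, 21.4
[... 415 characters left out ...]
t': 1.3, 'joints': array([ 9.45676009e-01,  3.80617494e-01,  1.29740899e+00,  3.11249158e-05,
        1.46359896e+00, -2.15317587e-01]), 'joint_velocities': array([ 0.00062412,  0.000471  ,  0.00079885, -0.00200917,  0.00128386,
        0.00096832]), 'joint_efforts': array([-8.55205144e-04, -4.48320723e+01, -2.31463516e+01, -2.28438048e-04,
        5.13870145e-04, -6.40084551e-06]), 'tool_pos': array([0.21912933, 0.50444365, 0.24830996]), 'tool_rot': array([-2.08163281e-05,  2.03472220e-01,  9.79080719e-01, -8.65819424e-06]), 'force': array([0.31447549, 0.42982548, 0.45515982]), 'ft_torque': array([-0.00055656,  0.00034716, -0.03025975]), 'grip_force': 0.0, 'grip_width': 0.08555208560118706}
```

View pics/scene0.png

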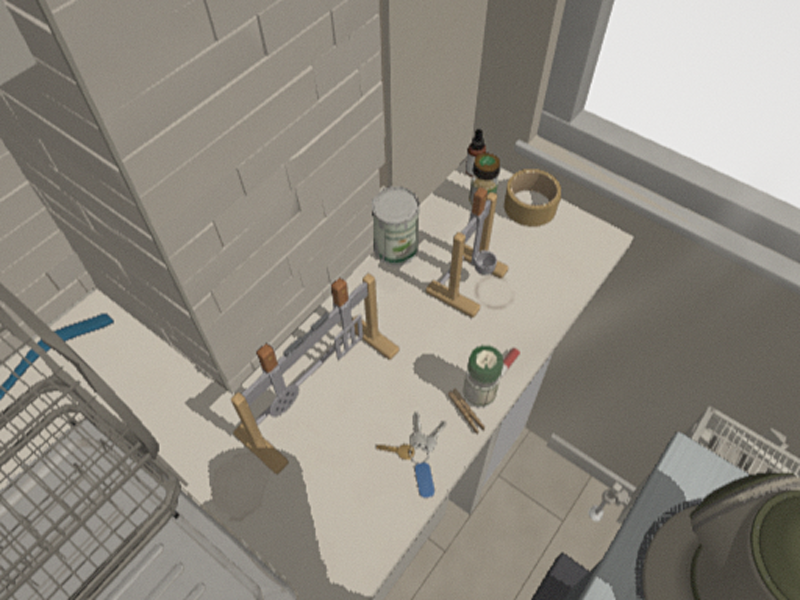

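View pics/top0.png

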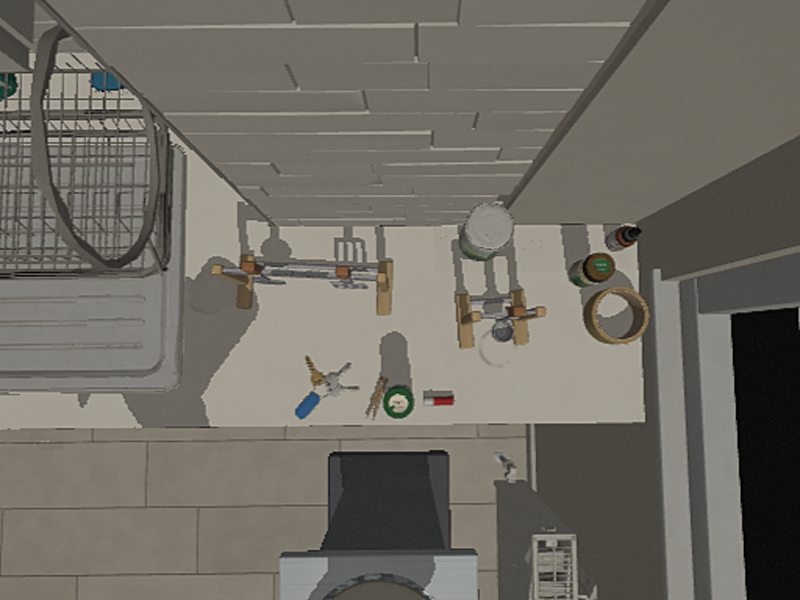

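```bash
python3 - <<'E'
from h import *
import pickle
s=env.snapshot("top");c=env.snapshot("scene");pickle.dump((s,c),open("s0.pkl","wb"))
M=np.zeros((600,800,3),np.uint8)
def put(im,c0,r0,w,h,k,X,Y):
    q=cv2.resize(im[r0:r0+h,c0:c0+w,::-1],None,fx=k,fy=k,interpolation=cv2.INTER_CUBIC); M[Y:Y+h*k,X:X+w*k]=q
put(s["img"],130,155,135,50,5,0,0)
put(s["img"],285,180,70,50,5,0,255)
put(c["img"],265,115,65,85,4,360,255)
cv2.imwrite("pics/m1.png",M)
M[:]=0
put(c["img"],140,165,130,145,4,0,0)
cv2.imwrite("pics/m2.png",M)
# rail/ladle estimates
for nm,p in [("knob_ladle",[325.5,207,.2])]: pass
for n,sh in(("top",s),("scene",c)):
  print(n,sh["mtx"][0][0])
E
```

```text
top 381.06302032054737
scene 432.41628305542673
```

View pics/m1.png

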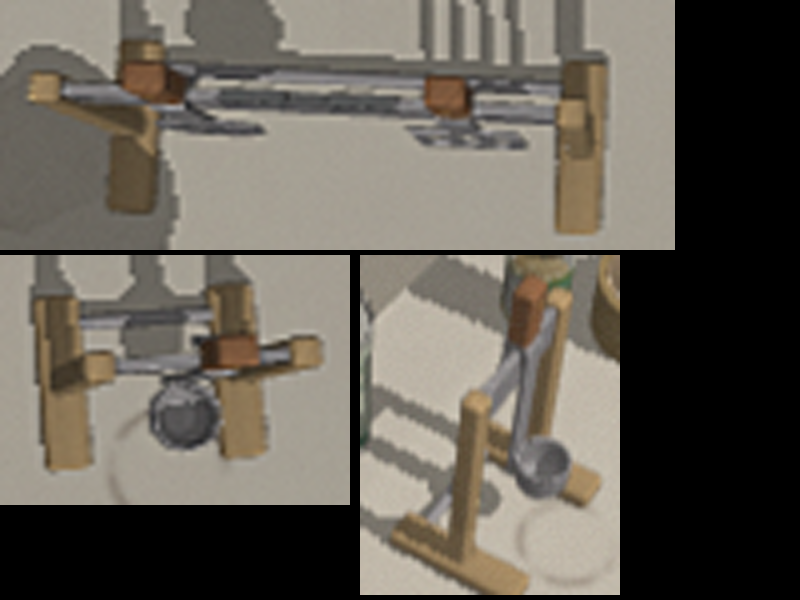

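View pics/m2.png

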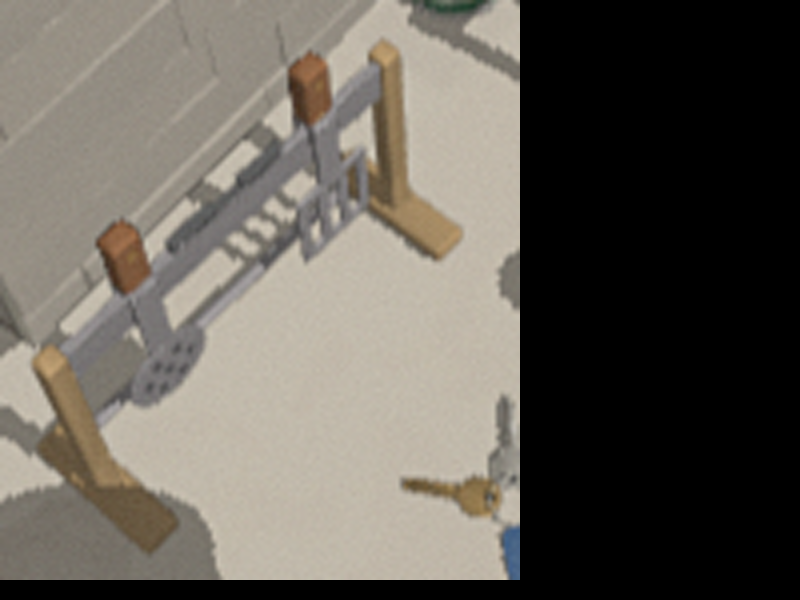

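```bash
cat >> h.py <<'E'
import pickle
def tri(s,c,a,b):
    c1,d1=ray(s,a);c2,d2=ray(c,b);d1/=np.linalg.norm(d1);d2/=np.linalg.norm(d2)
    t=np.linalg.lstsq(np.c_[d1,-d2],c2-c1,rcond=None)[0]; p,q=c1+t[0]*d1,c2+t[1]*d2
    return (p+q)/2,np.linalg.norm(p-q)
E
python3 - <<'E'
from h import *
s,c=pickle.load(open("s0.pkl","rb"))
np.set_printoptions(precision=4,suppress=True)
pts={"railL":((139,172.4),(153.3,254.2)),"railR":((244.2,177.6),(236.2,176.7)),"stL":((304.8,202.2),(294.2,151.2)),"stR":((346.4,199.2),(315.2,125.5))}
W={}
for k,(a,b) in pts.items():
    print(k,tri(s,c,a,b), atz(s,a,.164),atz(c,b,.164)); W[k]=(atz(s,a,.164)+atz(c,b,.164))/2
for n,l,r in(("rail","railL","railR"),("stand","stL","stR")):
    d=W[l]-W[r];m=(W[l]+W[r])/2;yaw=np.arctan2(-d[0],d[1]);print(n,m,np.linalg.norm(d),"yaw",yaw); W[n]=(m,yaw)
# knobs tops z=.160+.046
for k,b in {"skim":(169.75,222.5),"turn":(217.25,180.5),"ladle":(308.25,122)}.items():
    p=atz(c,b,.206); n="stand" if k=="ladle" else "rail"; m,y=W[n]; u=np.array([-np.sin(y),np.cos(y)]); v=np.array([np.cos(y),np.sin(y)])
    print(k,p,"along",(p-m)[:2]@u,"across",(p-m)[:2]@v)
pickle.dump(W,open("W.pkl","wb"))
# overlay model on zoomed images
def loc(n,p):
    m,y=W[n];R=np.array([[np.cos(y),-np.sin(y)],[np.sin(y),np.cos(y)]]); p=np.array(p,float); o=p.copy(); o[:,:2]=p[:,:2]@R.T+m[:2]; return o
for n,sh in(("top",s),("scene",c)):
  print(n,"rail saddle ends/notch ±12 proj", proj(sh,loc("rail",[[0,38,.168],[0,12,.168],[0,0,.168],[0,-12,.168],[0,-38,.168],[0,.001*115,.16]]@np.diag([1,.001,1]))))
# straightened view along rail top plane z=.168 : rows x -20..20, cols y +60..-60, 6px/mm
rows=[]
for sh in(s,c):
    X,Y=np.meshgrid(np.linspace(-.02,.02,160),np.linspace(.066,-.066,780),indexing="ij")
    g=loc("rail",np.c_[X.ravel(),Y.ravel(),np.full(X.size,.168)])
    uv=proj(sh,g).astype(np.float32).reshape(160,780,2)
    q=cv2.remap(sh["img"][:,:,::-1],uv[...,0],uv[...,1],cv2.INTER_CUBIC)
    for yy in range(-60,61,10): q[:8,int((66-yy)/132*780)]=(0,0,255)
    q[80,:10]=(0,0,255); rows+=[q,np.zeros((10,780,3),np.uint8)]
cv2.imwrite("pics/str.png",np.vstack(rows))
E
```

```text
railL (array([0.5898, 0.2149, 0.1641]), np.float64(0.001600509140756619)) [0.5905 0.2155 0.164 ] [0.5891 0.2145 0.164 ]
railR (array([ 0.5768, -0.0135,  0.1667]), np.float64(0.0003554125289309465)) [ 0.5772 -0.0133  0.164 ] [ 0.5779 -0.015   0.164 ]
stL (array([ 0.5222, -0.1448,  0.1619]), np.float64(0.001115019994909123)) [ 0.5226 -0.1442  0.164 ] [ 0.5209 -0.1436  0.164 ]
stR (array([ 0.5278, -0.236 ,  0.1602]), np.float64(0.0018346424786756135)) [ 0.5283 -0.2346  0.164 ] [ 0.5255 -0.2334  0.164 ]
rail [0.5837 0.1004 0.164 ] 0.22945228220018346 yaw -0.053199283771074704
stand [ 0.5243 -0.1889  0.164 ] 0.09022651946244648 yaw 0.0572626218651191
skim [0.5896 0.1604 0.206 ] along 0.06019125518790922 across 0.0027046900970730445
turn [0.5813 0.0366 0.206 ] along -0.06383912368353999 across 0.001051604004311028
ladle [ 0.5256 -0.198   0.206 ] along -0.009121069652870828 across 0.0007911156412912926
top rail saddle ends/notch ±12 proj [[174.0632 174.061 ]
 [186.0623 174.6   ]
 [191.6001 174.8487]
 [197.1376 175.0975]
 [209.135  175.6364]
 [192.1663 175.3002]]
scene rail saddle ends/notch ±12 proj [[182.5553 225.3611]
 [192.2359 216.4047]
 [196.6184 212.3501]
 [200.9483 208.3441]
 [210.1535 199.8276]
 [197.048  214.4696]]
```

View pics/str.png

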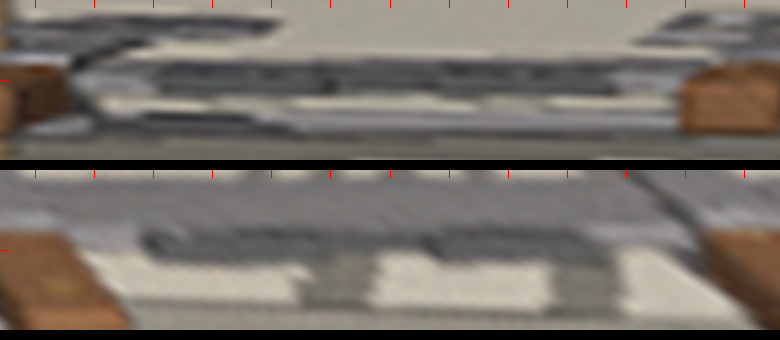

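```bash
cat >> h.py <<'E'
from scipy.spatial.transform import Rotation as Ro
def toolframe(st=None):
    st=st or env.get_state(); q=st["tool_rot"]; R=Ro.from_quat([q[1],q[2],q[3],q[0]]).as_matrix(); return np.array(st["tool_pos"]),R,st
def delta(target,yaw_y):
    """shift in tool cm, twist so tool y axis has heading yaw_y (mod pi)"""
    p,R,st=toolframe(); d=R.T@(np.array(target)-p)*100; h=np.arctan2(R[1,1],R[0,1]); tw=-((yaw_y-h+np.pi/2)%np.pi-np.pi/2)
    print("t",round(st["t"],2),"pos",p.round(4),"ty heading",h.round(3),"tilt",R[:,2].round(3),"| shift cm",d.round(2),"twist",round(tw,3),"F",np.round(st["force"],1),"grip",round(st["grip_width"],4))
def wl(n,p):
    m,y=pickle.load(open("W.pkl","rb"))[n]; return np.array([m[0]+np.cos(y)*p[0]-np.sin(y)*p[1],m[1]+np.sin(y)*p[0]+np.cos(y)*p[1],p[2]])
E
python3 - <<'E'
from h import *
s,c=pickle.load(open("s0.pkl","rb"))
np.set_printoptions(precision=3,suppress=True)
for n,uv in {"rack right front z.12":(170,270),"tray corner":(185,385),"counter edge":(400,425),"wall":(400,222),"jar":(398,402)}.items():
    print(n,[atz(s,np.array(uv)*.64,z) for z in(0,.12,.2)])
for uv in [(185,490),(160,440),(70,245),(290,600),(20,600)]: print(uv,[atz(c,np.array(uv)*.64,z) for z in(0,.1,.2)])
print(proj(c,[[.219,.504,.248],[.219,.4,.248]])/.64)
g=wl("stand",[0,-.009,.187]);print("ladle grip",g); delta([g[0],g[1],.35],.057)
E
```

```text
rack right front z.12 [array([0.612, 0.345, 0.   ]), array([0.596, 0.298, 0.12 ]), array([0.585, 0.267, 0.2  ])]
tray corner [array([0.422, 0.315, 0.   ]), array([0.429, 0.272, 0.12 ]), array([0.433, 0.244, 0.2  ])]
counter edge [array([ 0.354, -0.037, -0.   ]), array([ 0.369, -0.037,  0.12 ]), array([ 0.379, -0.037,  0.2  ])]
wall [array([ 0.69, -0.04,  0.  ]), array([ 0.665, -0.04 ,  0.12 ]), array([ 0.648, -0.04 ,  0.2  ])]
jar [array([ 0.391, -0.034,  0.   ]), array([ 0.402, -0.035,  0.12 ]), array([ 0.409, -0.035,  0.2  ])]
(185, 490) [array([0.631, 0.32 , 0.   ]), array([0.586, 0.326, 0.1  ]), array([0.541, 0.331, 0.2  ])]
(160, 440) [array([0.712, 0.293, 0.   ]), array([0.658, 0.302, 0.1  ]), array([0.604, 0.311, 0.2  ])]
(70, 245) [array([1.097, 0.154, 0.   ]), array([1.   , 0.178, 0.1  ]), array([0.903, 0.203, 0.2  ])]
(290, 600) [array([0.428, 0.334, 0.   ]), array([0.406, 0.338, 0.1  ]), array([0.383, 0.342, 0.2  ])]
(20, 600) [array([0.69 , 0.536, 0.   ]), array([0.638, 0.517, 0.1  ]), array([0.587, 0.499, 0.2  ])]
[[296.365 942.087]
 [388.182 794.857]]
ladle grip [ 0.525 -0.198  0.187]
t 1.4 pos [0.219 0.504 0.248] ty heading 1.161 tilt [ 0.  0. -1.] | shift cm [-56.02 -52.24 -10.16] twist 1.104 F [ 0.4 -0.3  0.2] grip 0.0851
```

Call:
{"method": "step_arm", "body": {"commands": "-2 -4.6 -2 0 0.5;-2 -4.6 -2 0 0.5;-2 -4.6 -2 0 0.5;-2 -4.6 -2 0 0.5;-2 -4.6 -2 0 0.5", "force": 60}}

```text
t: 2.02
tool_pos: [0.2188, 0.2522, 0.3491]
tool_rot: [0.0, 0.203, 0.979, 0.0]
force: [0.8, -0.2, 0.1]
grip_width: 0.0425
grip_force: 0.0
```

Call:
{"method": "step_arm", "body": {"commands": "0 0 0 0.16 0.5;0 0 0 0.16 0.5;0 0 0 0.16 0.5;0 0 0 0.16 0.5;0 0 0 0.16 0.5"}}

```text
t: 2.65
tool_pos: [0.2191, 0.2536, 0.3484]
tool_rot: [0.0, 0.571, 0.821, 0.0]
force: [0.4, 0.3, 0.6]
grip_width: 0.043
grip_force: 0.0
```

```bash
python3 -c "
from h import *
g=wl('stand',[0,-.009,.187]);delta([g[0],g[1],.30],.057)"
```

```text
t 2.65 pos [0.2191 0.2536 0.3484] ty heading 0.356 tilt [ 0.  0. -1.] | shift cm [-52.97  12.93   4.84] twist 0.299 F [0.4 0.3 0.6] grip 0.043
```

Call:
{"method": "step_arm", "body": {"commands": "0 0 0 0.15 0.5;0 0 0 0.15 0.5;-4.7 2.8 0 0 0.5;-4.7 2.8 0 0 0.5;-4.7 2.8 0 0 0.5"}}

```text
t: 3.28
tool_pos: [0.3122, 0.1166, 0.3486]
tool_rot: [0.0, 0.685, 0.729, 0.0]
force: [-0.0, 1.2, 0.3]
grip_width: 0.0425
grip_force: 0.0
```

Call:
{"method": "step_arm", "body": {"commands": "-4.7 2.8 0 0 0.5;-4.7 2.8 0 0 0.5;-4.7 2.8 0 0 0.5;-4.7 2.8 0 0 0.5;-4.7 2.8 0 0 0.5"}}

```text
t: 3.9
tool_pos: [0.4665, -0.1097, 0.3484]
tool_rot: [0.0, 0.685, 0.728, 0.0]
force: [0.4, 1.4, 0.1]
grip_width: 0.0428
grip_force: 0.0
```

Call:
{"method": "step_arm", "body": {"commands": "-4.7 2.8 0 0 0.5;-4.7 2.8 0 0 0.5;0 0 2.5 0 0.5;0 0 2.5 0 0.5;0 0 0 0 0.5"}}

```text
t: 4.53
tool_pos: [0.5269, -0.1982, 0.2969]
tool_rot: [-0.002, 0.685, 0.728, -0.0]
force: [-0.7, 0.9, 1.0]
grip_width: 0.0428
grip_force: 0.0
```

```bash
python3 -c "
from h import *
g=wl('stand',[0,-.009,.189]);delta([g[0],g[1],.187],.057)
s=env.snapshot('top');c=env.snapshot('scene')
a=cv2.resize(s['img'][150:240,270:400,::-1],None,fx=3,fy=3,interpolation=cv2.INTER_CUBIC)
b=cv2.resize(c['img'][60:210,240:370,::-1],None,fx=3,fy=3,interpolation=cv2.INTER_CUBIC)
M=np.zeros((450,800,3),np.uint8);M[:270,:390]=a;M[:,400:790]=b;cv2.imwrite('pics/g1.png',M)"
```

```text
t 4.53 pos [ 0.5269 -0.1982  0.2969] ty heading 0.061 tilt [-0.003  0.002 -1.   ] | shift cm [ 0.02 -0.17 10.99] twist 0.004 F [-0.7  0.9  1. ] grip 0.0428
```

View pics/g1.png

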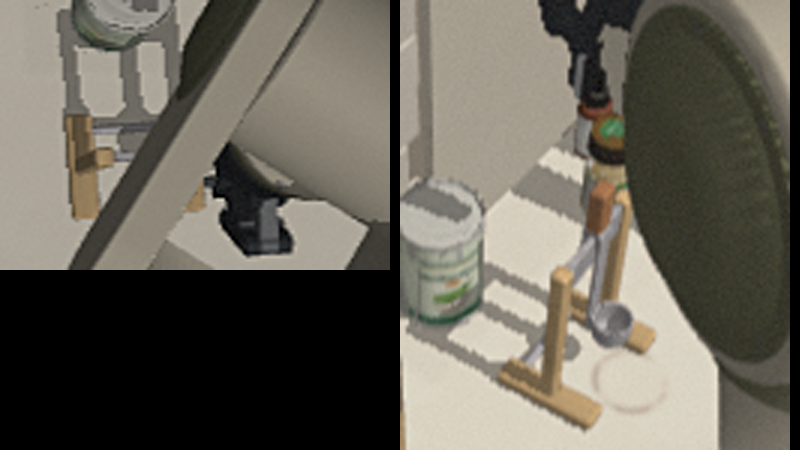

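Call:
{"method": "step_arm", "body": {"commands": "0 -0.17 2.7 0 0.5;0 0 2.7 0 0.5;0 0 2.7 0 0.5;0 0 2 0 0.5;0 0 1 0 0.5"}}

```text
t: 5.25
tool_pos: [0.526, -0.1986, 0.1877]
tool_rot: [0.001, 0.685, 0.728, 0.0]
force: [0.2, -0.0, 0.7]
grip_width: 0.0427
grip_force: 0.0
```

Call:
{"method": "step_arm", "body": {"commands": "0 0 0 0 0.5;0 0 0 0 0.1;0 0 0 0 0.05;0 0 0 0 0.05;0 0 0 0 0.05", "force": 60}}

```text
t: 5.88
tool_pos: [0.5262, -0.1987, 0.1884]
tool_rot: [0.001, 0.685, 0.728, 0.0]
force: [0.7, 0.5, 6.3]
grip_width: 0.0133
grip_force: 59.7
```

Call:
{"method": "step_arm", "body": {"commands": "0 0 0 0 0.05;0 0 0 0 0.05;0 0 0 0 0.05"}}

```text
t: 6.25
tool_pos: [0.5262, -0.1987, 0.1884]
tool_rot: [0.001, 0.685, 0.728, 0.0]
force: [0.3, -0.1, 6.1]
grip_width: 0.0128
grip_force: 59.7
```

```bash
python3 -c "
from h import *
g=wl('stand',[0,-.009,.186]);delta([g[0],g[1],.186],.057)
st=env.get_state();print(st['grip_force'],st['ft_torque'])"
```

```text
t 6.25 pos [ 0.5262 -0.1987  0.1884] ty heading 0.061 tilt [ 0.002 -0.001 -1.   ] | shift cm [ 0.09 -0.13  0.24] twist 0.004 F [ 0.3 -0.1  6.1] grip 0.0128
59.65814173221588 [ 0.08131382 -0.14678362 -0.03145477]
```

Call:
{"method": "step_arm", "body": {"commands": "0 0 -1 0 0.05;0 0 -3 0 0.05;0 0 -4 0 0.05;0 0 -4 0 0.05;0 0 -4 0 0.05"}}

```text
t: 6.88
tool_pos: [0.5251, -0.1983, 0.3489]
tool_rot: [-0.0, 0.685, 0.728, -0.0]
force: [0.3, -0.6, -2.1]
grip_width: 0.0131
grip_force: 59.7
```

Call:
{"method": "step_arm", "body": {"commands": "0 0 -3 0 0.05;0 0 -1 0 0.05;0 0 0 0 0.05;0 0 0 0 0.05"}}

```text
t: 7.38
tool_pos: [0.5254, -0.1984, 0.3858]
tool_rot: [-0.001, 0.685, 0.728, -0.0]
force: [0.6, -0.1, -1.0]
grip_width: 0.013
grip_force: 59.7
```

```bash
python3 -c "
from h import *
st=env.get_state();print(st['grip_force'],st['ft_torque'])
g=wl('rail',[0.0,-.010,.38]);delta(g,-.053)
c=env.snapshot('scene')
b=cv2.resize(c['img'][20:240,180:400,::-1],None,fx=2.6,fy=2.6,interpolation=cv2.INTER_CUBIC)
cv2.imwrite('pics/g2.png',b)"
```

```text
59.672831296920776 [ 0.00892988 -0.00320905 -0.05004343]
t 7.38 pos [ 0.5254 -0.1984  0.3858] ty heading 0.061 tilt [-0.002  0.001 -1.   ] | shift cm [28.48  7.52  0.61] twist 0.114 F [ 0.6 -0.1 -1. ] grip 0.013
```

View pics/g2.png

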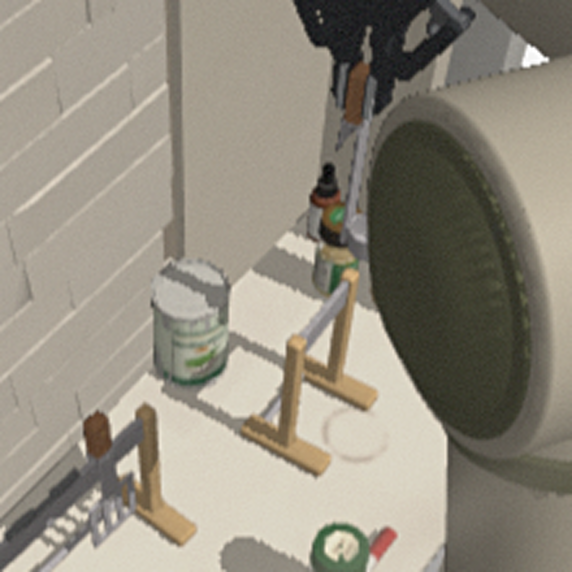

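Call:
{"method": "step_arm", "body": {"commands": "2 0.5 0 0 0.05;5 1.3 0 0 0.05;5 1.3 0 0 0.05;5 1.3 0 0 0.05;5 1.3 0 0 0.05"}}

```text
t: 8.05
tool_pos: [0.5689, 0.0274, 0.3871]
tool_rot: [-0.0, 0.685, 0.729, -0.0]
force: [-0.2, -0.2, -1.7]
grip_width: 0.0133
grip_force: 59.7
```

Call:
{"method": "step_arm", "body": {"commands": "4.5 1.3 0 0 0.05;2 0.5 0 0 0.05;0 0 0 0.11 0.05;0 0 0 0 0.05;0 0 0 0 0.05"}}

```text
t: 8.68
tool_pos: [0.583, 0.0902, 0.3873]
tool_rot: [-0.0, 0.724, 0.69, -0.0]
force: [-0.0, 0.8, -1.5]
grip_width: 0.0132
grip_force: 59.7
```

```bash
python3 -c "
from h import *
g=wl('rail',[0.0,-.010,.25]);delta(g,-.053)
s=env.snapshot('top');c=env.snapshot('scene');pickle.dump((s,c),open('s2.pkl','wb'))
b=cv2.resize(c['img'][100:290,120:350,::-1],None,fx=3.4,fy=3.1,interpolation=cv2.INTER_CUBIC)
cv2.imwrite('pics/g3.png',b)"
```

```text
t 8.68 pos [0.583  0.0902 0.3873] ty heading -0.048 tilt [-0. -0. -1.] | shift cm [3.000e-02 1.000e-02 1.373e+01] twist 0.005 F [-0.   0.8 -1.5] grip 0.0132
```

View pics/g3.png

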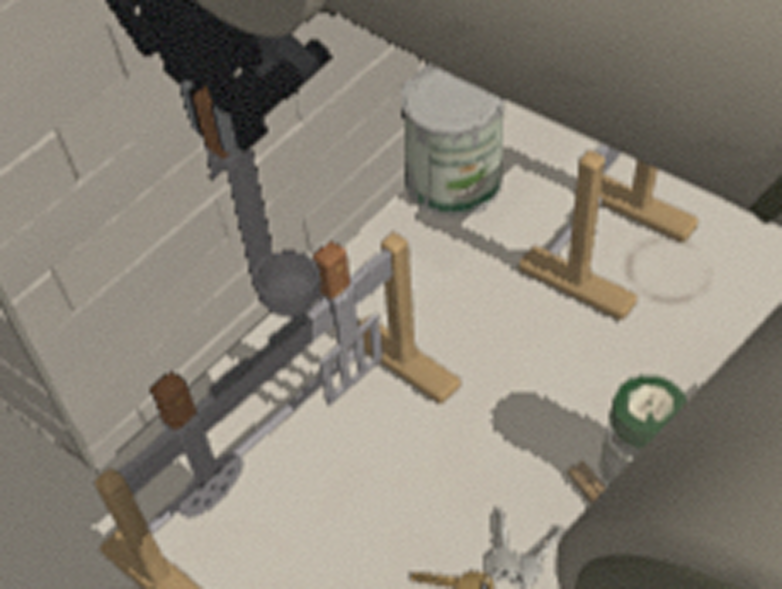

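```bash
python3 -c "
from h import *
s,c=pickle.load(open('s2.pkl','rb'))
p,R,st=toolframe()
X=R[:,1];o=p-[0,0,.0284]
cup=o-.025*X-[0,0,.104]
print('pred cup px',proj(c,cup),'seen',(205,191.3))
J=(proj(c,cup+[0,.001,0])-proj(c,cup))[0],(proj(c,cup+[.001,0,0])-proj(c,cup))[0];print(J)
for n in('ladle_cup','skimmer','turner'): print(n,[(np.round(q['bbox'],1),round(q['confidence'],2)) for q in env.search_frame(c,n)[:2]] if 0 else '')
"
```

```text
pred cup px [[205.12474609 191.32421168]] seen (205, 191.3)
(array([-0.37275329,  0.37369191]), array([-0.42397883, -0.2854912 ]))
ladle_cup 
skimmer 
turner
```

Call:
{"method": "step_arm", "body": {"commands": "0 0 3 0 0.05;0 0 3 0 0.05;0 0 3 0 0.05;0 0 2.5 0 0.05;0 0 1 0 0.05"}}

```text
t: 9.4
tool_pos: [0.5828, 0.0902, 0.2611]
tool_rot: [-0.001, 0.724, 0.69, -0.001]
force: [-0.1, -0.2, -1.8]
grip_width: 0.0131
grip_force: 59.7
```

Call:
{"method": "step_arm", "body": {"commands": "0 0 1.5 0 0.05;0 0 1 0 0.05;0 0 0.5 0 0.05;0 0 0.5 0 0.05;0 0 0 0 0.05"}}

```text
t: 10.02
tool_pos: [0.5831, 0.0905, 0.2272]
tool_rot: [-0.0, 0.724, 0.69, -0.0]
force: [0.1, -1.3, -1.9]
grip_width: 0.013
grip_force: 59.7
```

Call:
{"method": "step_arm", "body": {"commands": "0 0 0.4 0 0.05;0 0 0.4 0 0.05;0 0 0 0 0.05"}}

```text
t: 10.4
tool_pos: [0.583, 0.0905, 0.219]
tool_rot: [-0.0, 0.724, 0.69, -0.0]
force: [-0.2, 0.4, -0.9]
grip_width: 0.0133
grip_force: 59.7
```

Call:
{"method": "step_arm", "body": {"commands": "0 0 0.5 0 0.05;0 0 0.5 0 0.05;0 0 0.5 0 0.05;0 0 0.3 0 0.05;0 0 0 0 0.05"}}

```text
t: 11.02
tool_pos: [0.5838, 0.0904, 0.2011]
tool_rot: [0.001, 0.724, 0.69, 0.001]
force: [6.5, -0.3, -2.7]
grip_width: 0.0132
grip_force: 59.5
```

Call:
{"method": "step_arm", "body": {"commands": "0 0 0.1 0 0.05;0 0 0.1 0 0.05;0 0 0 0 0.05;0 0 0 0 0.05"}}

```text
t: 11.52
tool_pos: [0.5838, 0.0904, 0.1996]
tool_rot: [0.001, 0.724, 0.69, 0.001]
force: [5.5, -0.2, 0.6]
grip_width: 0.0131
grip_force: 60.1
```

Call:
{"method": "step_arm", "body": {"commands": "0 0.1 0 0 0.05;0 0.1 0 0 0.05;0 0 0 0 0.05;0 0 0 0 0.05"}}

```text
t: 12.02
tool_pos: [0.5848, 0.0905, 0.199]
tool_rot: [-0.0, 0.724, 0.69, -0.0]
force: [-0.5, -0.3, -1.2]
grip_width: 0.0132
grip_force: 59.8
```

Call:
{"method": "step_arm", "body": {"commands": "0 0 0.1 0 0.05;0 0 0.1 0 0.05;0 0 0 0 0.05;0 0 0 0 0.05"}}

```text
t: 12.52
tool_pos: [0.5851, 0.0904, 0.1973]
tool_rot: [-0.0, 0.724, 0.69, -0.0]
force: [-0.7, 0.3, -0.8]
grip_width: 0.0135
grip_force: 59.8
```

Call:
{"method": "step_arm", "body": {"commands": "0 0 0.05 0 0.05;0 0 0.05 0 0.05;0 0 0 0 0.05;0 0 0 0 0.05"}}

```text
t: 13.02
tool_pos: [0.5851, 0.0904, 0.1965]
tool_rot: [0.0, 0.724, 0.69, 0.0]
force: [-0.8, -0.9, 1.5]
grip_width: 0.0132
grip_force: 60.1
```

Call:
{"method": "step_arm", "body": {"commands": "0 0 0.03 0 0.05;0.15 0 0 0 0.05;0.15 0 0 0 0.05;0.15 0 0 0 0.05;0.15 0 0 0 0.05"}}

```text
t: 13.65
tool_pos: [0.5856, 0.0964, 0.1962]
tool_rot: [0.0, 0.724, 0.69, 0.0]
force: [-0.1, -3.9, 4.3]
grip_width: 0.0131
grip_force: 60.6
```

Call:
{"method": "step_arm", "body": {"commands": "0.1 0 0 0 0.05;0.1 0 0 0 0.05;0 0 0 0 0.05"}}

```text
t: 14.02
tool_pos: [0.5852, 0.0988, 0.1954]
tool_rot: [-0.001, 0.724, 0.69, -0.0]
force: [0.1, 1.5, -1.0]
grip_width: 0.0135
grip_force: 59.9
```

Call:
{"method": "step_arm", "body": {"commands": "0 0 0.1 0 0.05;0 0 0.1 0 0.05;0 0 0 0 0.05"}}

```text
t: 14.4
tool_pos: [0.5855, 0.0984, 0.1939]
tool_rot: [-0.0, 0.724, 0.69, -0.0]
force: [-0.4, -0.0, -0.6]
grip_width: 0.0134
grip_force: 59.9
```

Call:
{"method": "step_arm", "body": {"commands": "0 0 0.1 0 0.05;0 0 0.1 0 0.05;0 0 0.1 0 0.05;0 0 0 0 0.05;0 0 0 0 0.05"}}

```text
t: 15.02
tool_pos: [0.5856, 0.0987, 0.191]
tool_rot: [-0.0, 0.724, 0.69, 0.0]
force: [1.0, 2.6, -1.0]
grip_width: 0.0132
grip_force: 59.7
```

Call:
{"method": "step_arm", "body": {"commands": "0.07 0 0.05 0 0.05;0 0 0.05 0 0.05;0 0 0 0 0.05;0 0 0 0 0.05"}}

```text
t: 15.52
tool_pos: [0.5855, 0.099, 0.1904]
tool_rot: [0.0, 0.724, 0.69, 0.0]
force: [-1.5, 0.4, 6.0]
grip_width: 0.0131
grip_force: 60.7
```

Call:
{"method": "step_arm", "body": {"commands": "0 0 0.04 0 0.05;0 0 0 0 0.05;0 0 0 0 0.05"}}

```text
t: 15.9
tool_pos: [0.5855, 0.099, 0.1904]
tool_rot: [0.0, 0.724, 0.69, 0.0]
force: [-3.7, 0.6, 8.2]
grip_width: 0.0132
grip_force: 61.2
```

Call:
{"method": "step_arm", "body": {"commands": "0 -0.04 0.03 0 0.05;0 0 0 0 0.05;0 0 0 0 0.05;0 0 0 0 0.05"}}

```text
t: 16.4
tool_pos: [0.5855, 0.099, 0.1904]
tool_rot: [0.001, 0.724, 0.69, 0.001]
force: [-1.5, 0.0, 8.0]
grip_width: 0.0131
grip_force: 61.3
```

Call:
{"method": "step_arm", "body": {"commands": "0 -0.03 0.04 0 0.05;0 0 0 0 0.05;0 0 0 0 0.05;0 0 0 0 0.05;0 0 0 0 0.05"}}

```text
t: 17.02
tool_pos: [0.5854, 0.099, 0.1903]
tool_rot: [0.001, 0.724, 0.69, 0.001]
force: [-1.8, -0.4, 10.3]
grip_width: 0.0129
grip_force: 61.4
```

Call:
{"method": "step_arm", "body": {"commands": "0 0 0 0 0.05;0 0 0 0 0.05;0 0 0 0 0.05;0 0 0 0 0.05;0 0 0 0 0.05"}}

```text
t: 17.65
tool_pos: [0.5854, 0.099, 0.1903]
tool_rot: [0.001, 0.724, 0.69, 0.001]
force: [-2.4, 0.7, 11.0]
grip_width: 0.0132
grip_force: 61.4
```

Call:
{"method": "step_arm", "body": {"commands": "0 0 0 0 0.3;0 0 0 0 0.4;0 0 0 0 0.4;0 0 0 0 0.4"}}

```text
t: 18.15
tool_pos: [0.5848, 0.0991, 0.1887]
tool_rot: [-0.0, 0.724, 0.69, -0.0]
force: [0.8, -0.6, -0.5]
grip_width: 0.0341
grip_force: 0.0
```

Call:
{"method": "step_arm", "body": {"commands": "0 0 -0.5 0 0.4;0 0 -1.5 0 0.4;0 0 -3 0 0.4;0 0 -4 0 0.4;0 0 -4 0 0.4"}}

```text
t: 18.77
tool_pos: [0.5846, 0.0992, 0.3215]
tool_rot: [0.0, 0.724, 0.69, 0.0]
force: [-0.4, -0.5, 0.2]
grip_width: 0.0339
grip_force: 0.0
```

Call:
{"method": "step_arm", "body": {"commands": "0 -3 -4 0 0.4;0 -5 -2 0 0.4;0 -5 0 0 0.4;0 -3 0 0 0.4;0 0 0 0 0.4"}}

```text
t: 19.4
tool_pos: [0.4235, 0.1073, 0.3809]
tool_rot: [0.001, 0.724, 0.69, 0.001]
force: [0.5, 0.9, -0.4]
grip_width: 0.0339
grip_force: 0.0
```

```bash
python3 -c "
from h import *
s=env.snapshot('top');c=env.snapshot('scene')
M=np.zeros((600,800,3),np.uint8)
M[:580,:520]=cv2.resize(c['img'][165:310,140:270,::-1],None,fx=4,fy=4,interpolation=cv2.INTER_CUBIC)
M[:150,530:800]=cv2.resize(s['img'][155:205,130:265,::-1],(270,150))
M[170:358,530:780]=cv2.resize(c['img'][:,:,::-1],(250,188))
M[370:558,530:780]=cv2.resize(s['img'][:,:,::-1],(250,188))
cv2.imwrite('pics/end.png',M)
print(env.get_state()['t'],env.get_state()['tool_pos'],env.get_state()['force'])"
```

```text
19.5 [0.42536412 0.1069519  0.37976365] [ 0.72511143 -0.17200239 -0.3926419 ]
```

View pics/end.png

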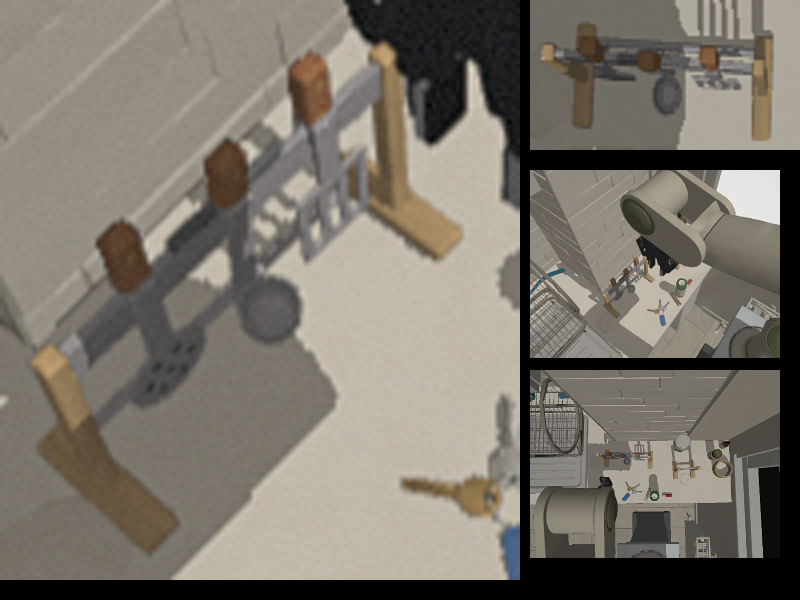

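The final picture shows the ladle hanging in the saddle's notch (knob at about 227,175 in the crop). The skimmer knob (123,257), the turner knob (309,90), the jar and the tin are where they were, and the gripper is clear of everything.

```bash
python3 -c "
from cell import env
print(env.finish_job())"
```

```text
the job is handed in; nothing more can be done
None
```

The ladle is seated in the saddle's notch, found by sliding, pressed home at about 10–11 N and released; the last picture showed the turner, skimmer, jar and tin undisturbed, and the job was handed in at about 20 s (no verdict was returned).

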